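Unscrew the red lid of the sauce pot

ROBOT

A 6-joint arm with a two-finger parallel gripper is mounted at the origin on the work surface. World frame = base frame: x ahead of the robot, y to its left, z up, the work surface at z = 0. Lengths are in mm, angles in rad, forces in N, time in s.
With the tool pointing down it reaches from about 275 to 750 mm from the base axis. Payload 10.2 kg.
Tool frame: the origin (TCP) lies at the very end of the fingers, on their centre line; the grasp point (between the pads) lies 19 mm behind it; x points along the fingers, y is the direction in which the jaws open and shut, and the axes are right-handed (so a half turn about x gives the same grasp; the last joint's range is limited). The gripper opens to 85 mm and grips with 20 to 120 N. Pads are 22 mm wide; open, the fingers measure 114 mm over their backs; the gripper's body (76 mm by 85 mm) begins 54 mm behind the grasp point. The pads swing forward as they close: fully open they stand 13 mm farther back than shut.
Start: joints at [-1.431, 0.313, 1.498, -0, 1.331, -0.223], TCP at [186.307, -490.837, 231.294] pointing down, gripper open.
Joint ranges: [-2.94, 2.94], [-0.97, 2.17], [0.19, 2.56], [-1.23, 4.37], [0.02, 3.11], [-2.88, 2.88]. Speed limits (rad/s): [2.39, 2.39, 3.01, 3.14, 3.14, 3.14].

INTERFACE

Orientations are given as a unit quaternion [w, x, y, z].
In Python, from rig import ctrl, viewer, order gives the robot as it stands. The module is installed in compiled form; this text tells all that it offers.
- The arm moves only by the tool carry_out, never from a script. Its argument "deltas" is a list of rows, each a list of 7 numbers: the gripper command: -1 is fully open, 1 is shut, values between are in proportion, then the shift along the tool's x, y, z in mm, then the turn, a rotation vector about the tool's x, y, z in degrees. A call has exactly 5 rows; each row is the pose to reach, as a shift and turn from the pose commanded when the call began, along the tool's axes at that moment; what a row does not reach only later rows make up. A row lasts 1/8 s, in which the tool goes at most 62.5 mm and 10.7 degrees, less where a joint would pass 70% of its speed; a pose out of reach is approached as far as the arm can. A call with a gripper value outside its range is refused whole. The fingers move at their own pace and stop on an object; "newtons" is the grip in N (left out, the last holds). Time passes only in rows, so rows that repeat a pose let the fingers close, or fill a call up. It gives the time, the measured TCP pose, the force and the opening at its end, in the units of the state.
- ctrl.sense(): the state, without advancing time (a new reading comes with each control period).
- viewer.capture(name): name is "scene" or "side" or "wrist"; returns the picture (480x640x3 uint8, red, green, blue); there is no depth.
- viewer.calibration(name): a dict with "fx", "fy", "cx", "cy" (pixels), "xyz" and "attitude" of the camera in the world; the wrist camera has in their place "T_tool_cam" (4x4, takes a point from camera to tool coordinates, whose origin is the TCP and whose axes are the tool frame's). Camera axes: x right, y down, z forward; pixel columns grow to the right and rows downward; lengths in mm; the calibration is good to about 2 mm. A picture is of the moment at which its call begins: read the wrist's pose just before it. calibration takes no time and is no camera call.
- order.finish_job(): hands the job in, once; it reports no verdict.
The state is a dict: "time_s": time; "joints": joint angles; "dq": joint speeds; "tau": joint torques, N m; "eef_pos": TCP position; "ee_rot": TCP orientation; "force": force on the tool from outside, world axes, zero at the start; "wrist_torque": the same for the moment, N m; "grip_width": opening from 0.0 (shut) to 1.0 (fully open).
Only numpy, scipy, OpenCV 4.12 (cv2) and the standard library are available. Lean on these libraries where they do the work, as an engineer would, in place of code of your own. Each camera call takes 0.05 s, during which the arm holds its last target. There are 200 camera calls.

TASK

Open the tomato sauce pot, the one with the red lid: twist its lid anticlockwise (seen from above), letting go and gripping afresh as needed, until the white line across it points at the black ticks on the pot, and lift it off without forcing it. Then set the lid down gently, flat and top side up, inside the shallow steel tray, and leave the yellow mustard pot standing where it is.

Things in the scene. Friction and masses are not known exactly. Their poses are not given: they have to be found in the camera images.
- lid_centre (a point): Loose red screw lid, 60 mm wide, 30 mm high, about 60 g. Point: on its axis, half-way up; z up, x along the white line on its top (same either way round). Start: 110 to 130 deg short of the pot's ticks. Turns easily, does not rise, 3 mm side play; lugs hold it down until the line is within 15 deg of the ticks, then it lifts straight off. Stops: 15 deg past the ticks, and soon clockwise.
- sauce_jar: White pot with red band, 84 mm wide, fixed to the counter by a black foot 100 mm wide, 22 mm high. Origin: centre of underside, z up. Shoulder at 85 mm, neck top at 125 mm; with the lid on, lid edge at 101, centre at 116, top at 131 mm. Its x axis points at one of two black ticks on the shoulder, the other is opposite.
- tray: Shallow stainless tray, fixed, 180 mm along its x, 140 mm along its y, rim 12 mm high, walls 4 mm thick. Origin: centre of its underside, on the counter. A lid lying in it has its centre about 19 mm above this origin.
- mustard_jar: Bystander: white pot with yellow band and yellow lid, 84 mm wide, 131 mm high, 0.9 kg, loose. Origin: centre of its underside. (A ketchup bottle, a bowl and a pepper mill stand beyond the work, over 0.75 m ahead of the robot.)
Things that resemble listed ones, but are neither listed nor needed, are in the scene too. What is shaped like the sauce_jar but green is not meant. Of the things that look like the part that bears lid_centre, the larger one is meant.

How it is judged:
By the outcome, as a careful person would: the job done as asked, in the order asked, and still so for the second after the job is handed in, with the robot touching nothing.
It also fails if it takes over 48 s, if anything falls off the work surface, if the arm or the gripper's body presses on something with over 40 N, if the wrist force passes 120 N, or if a joint passes its speed limit or range.

## Working session

There is one attempt and no reset: what is moved stays moved. The work goes in short steps, Python scripts to look and compute and a tool call to move; the robot and the scene stay as the last step left them, time stands still between calls to the robot, and variables do not carry over. Pictures are saved under pics/ and viewed, about 8 in all and at most 12, crops included, and the job is handed in when it is done.

Besides the shell and the picture viewer there is one more tool, called after "Request:" by a JSON object that holds its "api" and its "payload", one argument or row to a line. carry_out: Moves the arm, as the interface text tells. Its arguments: {"type":"object","properties":{"deltas":{"type":"array"},"newtons":{"type":"number"}},"required":["deltas"]}

```bash
mkdir -p pics
python3 - <<'E'
from rig import ctrl, viewer
import cv2,json
s=ctrl.sense(); print(s)
for n in ("scene","side","wrist"):
    print(n,viewer.calibration(n))
    cv2.imwrite(f"pics/{n}0.png",viewer.capture(n)[:,:,::-1])
E
```

```text
{'time_s': 0.0, 'joints': array([-1.43139851e+00,  3.13495619e-01,  1.49842454e+00,  4.43790121e-06,
        1.33099215e+00, -2.23440765e-01]), 'dq': array([-0.00176471,  0.0007341 , -0.00179646,  0.00133369, -0.00047832,
        0.00129967]), 'tau': array([ 5.44119321e-04, -4.12253630e+01, -2.59739792e+01, -1.39507501e-04,
        4.11225119e-03,  1.74006209e-05]), 'eef_pos': array([ 186.27218488, -490.57780543,  230.71645364]), 'ee_rot': array([ 0.12711379,  0.69552321,  0.12804597, -0.69548097]), 'force': array([-0.70281096, -0.43167657, -0.98434623]), 'wrist_torque': array([0.00856602, 0.06570814, 0.01189975]), 'grip_width': 1.0017641742150905}
scene {'fx': 474.9247380379886, 'fy': 474.9247380379886, 'cx': 322.41535407676236, 'cy': 241.10293849284773, 'xyz': array([1128.22356946,   12.61987298,  699.76211362]), 'attitude': array([-0.25891956,  0.65789452,  0.65589584, -0.26445435])}
side {'fx': 608.253082778978, 'fy': 608.253082778978, 'cx': 325.4053531789053, 'cy': 240.71388430023703, 'xyz': array([ 41.99550817, 665.60428699, 917.34199397]), 'attitude': array([ 0.12778343, -0.3003194 ,  0.86786367, -0.37455614])}
wrist {'fx': 408.537807787745, 'fy': 408.537807787745, 'cx': 321.08899137736444, 'cy': 240.09424917776514, 'T_tool_cam': array([[ 6.68211948e-04, -2.58251092e-01,  9.66077599e-01,
        -1.43411962e+02],
       [ 9.99999742e-01,  4.25738785e-04, -5.77866902e-04,
         6.68168470e-01],
       [-2.62061944e-04,  9.66077736e-01,  2.58251310e-01,
        -6.38874844e+01],
       [ 0.00000000e+00,  0.00000000e+00,  0.00000000e+00,
         1.00000000e+00]])}
```

View pics/scene0.png

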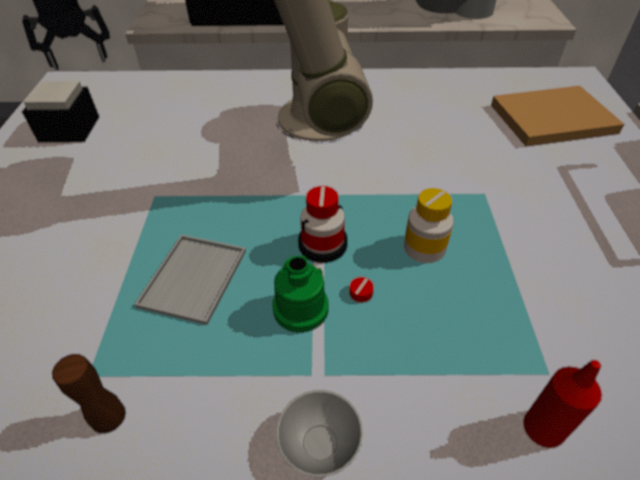

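View pics/side0.png

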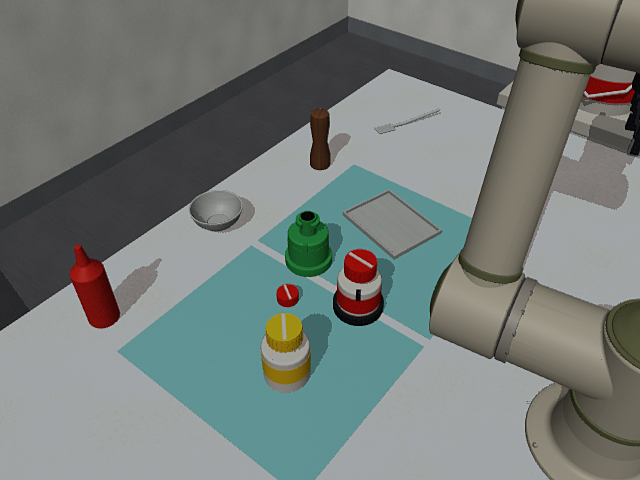

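```bash
cat > h.py <<'E'
import numpy as np, cv2
from scipy.spatial.transform import Rotation as R
from rig import ctrl, viewer
def quat(q): return R.from_quat(np.r_[q[1:],q[0]])
def cam(name,s=None):
    c=viewer.calibration(name); K=(c["fx"],c["fy"],c["cx"],c["cy"])
    if name!="wrist": return K,quat(c["attitude"]).as_matrix(),np.array(c["xyz"])
    s=s or ctrl.sense(); A=quat(s["ee_rot"]).as_matrix(); T=c["T_tool_cam"]
    return K,A@T[:3,:3],A@T[:3,3]+s["eef_pos"]
def ray(C,uv):
    K,A,o=C; uv=np.atleast_2d(uv).astype(float)
    d=np.c_[(uv[:,0]-K[2])/K[0],(uv[:,1]-K[3])/K[1],np.ones(len(uv))]@A.T
    return o,d
def onz(C,uv,z):
    o,d=ray(C,uv); return o+d*((z-o[2])/d[:,2])[:,None]
def pix(C,P):
    K,A,o=C; p=(np.atleast_2d(P)-o)@A
    return np.c_[K[0]*p[:,0]/p[:,2]+K[2],K[1]*p[:,1]/p[:,2]+K[3]]
def red(im):
    i=im.astype(int); return (i[...,0]>110)&(i[...,1]<80)&(i[...,2]<80)
def white(im,box,t=150):
    "white pixels enclosed in box=(u0,v0,u1,v1): biggest blob"
    u0,v0,u1,v1=box; m=(im[v0:v1,u0:u1].min(2)>t).astype(np.uint8)
    n,l,st,_=cv2.connectedComponentsWithStats(m); k=1+st[1:,4].argmax()
    v,u=np.where(l==k); return np.c_[u+u0,v+v0]
def line(C,uv,z):
    P=onz(C,uv,z)[:,:2]; c=P.mean(0); r=cv2.minAreaRect(P.astype(np.float32))
    w,V=np.linalg.eigh(np.cov((P-c).T)); a=V[:,1]
    return c,np.degrees(np.arctan2(a[1],a[0])),r
E
python3 - <<'E'
from h import *
S={n:cv2.imread(f"pics/{n}0.png")[:,:,::-1] for n in("scene","side")}
for n,b in (("scene",(308,182,336,208)),("side",(345,249,377,272))):
    im=S[n];C=cam(n)
    u0,v0,u1,v1=b
    p=white(im,b,140); print(n,len(p),p.min(0),p.max(0),line(C,p,131))
a=S["scene"][175:265,260:380]; b=S["side"][235:325,310:430]
cv2.imwrite("pics/c.png",np.hstack([cv2.resize(x,(400,300),interpolation=cv2.INTER_CUBIC) for x in(a,b)])[:,:,::-1])
# tray corners
P=onz(cam("scene"),[(184,237),(245,247),(207,321),(136,304)],12);print(P.round(),P.mean(0))
P=onz(cam("side"),[(384,190),(442,230),(394,256),(343,216)],12);print(P.round(),P.mean(0))
print(onz(cam("scene"),[(361,287),(434,200),(298,262)],[22][0]).round())
E
```

```text
scene 121 [308 182] [335 189] (array([442.84849307,   5.17808256]), np.float64(91.21257451516462), ((446.6307373046875, 6.177116394042969), (20.13325309753418, 50.46780776977539), 1.2114174365997314))
side 54 [349 252] [371 266] (array([473.52407527,   8.33439735]), np.float64(176.32187464493637), ((473.64971923828125, 8.340392112731934), (4.657536506652832, 51.406856536865234), 86.34468078613281))
[[ 463. -273.   12.]
 [ 492. -146.   12.]
 [ 665. -192.   12.]
 [ 628. -325.   12.]] [ 562.17670839 -233.99846375   12.        ]
[[ 630. -315.   12.]
 [ 450. -277.   12.]
 [ 488. -143.   12.]
 [ 650. -179.   12.]] [ 554.52719364 -228.52267362   12.        ]
[[601.  76.  22.]
 [367. 245.  22.]
 [540. -39.  22.]]
```

View pics/c.png

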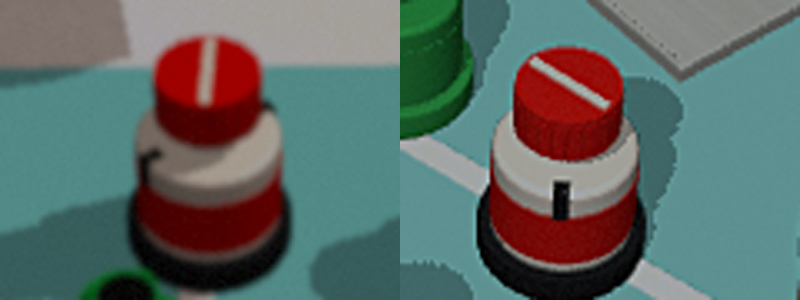

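Run:
```python
from h import *
Cs,Cd=cam("scene"),cam("side")
im=cv2.imread("pics/scene0.png")[:,:,::-1]
p=white(im,(314,184,331,206),150);print(len(p),p.min(0),p.max(0),line(Cs,p,131))
def tri(a,b):
    o,d=ray(Cs,a);q,e=ray(Cd,b);d,e=d[0]/np.linalg.norm(d),e[0]/np.linalg.norm(e)
    t=np.linalg.lstsq(np.c_[d,-e],q-o,rcond=None)[0];P,Q=o+t[0]*d,q+t[1]*e;return (P+Q)/2,np.linalg.norm(P-Q)
print("green neck",tri((298,265),(308,219)))
c=np.array([474,8])
for C,uv in((Cd,(358.6,290)),(Cs,(304.5,222)),(Cs,(340,207))):
    for z in(85,80):
        q=onz(C,uv,z)[0,:2]-c;print("tick",z,q.round(1),np.hypot(*q),np.degrees(np.arctan2(q[1],q[0])))
s=ctrl.sense();A=quat(s["ee_rot"]).as_matrix();print(A.round(3))
print("tool shift",A.T@(np.array([474,8,215])-s["eef_pos"]))
```

```text
11 [314 184] [323 185] (array([ 4.43361338e+02, -3.44620011e-01]), np.float64(93.0856078895343), ((444.36407470703125, 0.4288978576660156), (2.8877971172332764, 16.75351333618164), 0.7136909365653992))
green neck (array([629.00400662, -31.50309909, 116.5271084 ]), np.float64(0.7215593843966477))
tick 85 [-19.6  28.6] 34.68353249254892 124.4703570235497
tick 80 [-17.2  24.8] 30.16652975340567 124.6533420818268
tick 85 [ 23.  -33.9] 40.93531616327191 -55.873103475710636
tick 80 [ 17.8 -34.2] 38.568923376220205 -62.462252742772584
tick 85 [-17.5  32.9] 37.32998943136812 118.03852039950381
tick 80 [-23.   33.2] 40.37776023085346 124.7430895565643
[[-0.     0.355 -0.935]
 [ 0.001 -0.935 -0.355]
 [-1.    -0.001 -0.   ]]
tool shift [  16.30620534 -364.08373849 -445.96589212]
```

Request:
{"api": "carry_out", "payload": {
  "deltas": [
    [-1,2,-36,-45,0,0,0],
    [-1,4,-73,-89,0,0,0],
    [-1,6,-109,-134,0,0,0],
    [-1,8,-146,-178,0,0,0],
    [-1,8,-182,-223,0,0,0]
  ],
  "newtons": 40
}}

```text
time_s: 0.78
eef_pos: [330.7, -239.7, 223.2]
ee_rot: [0.127, 0.696, 0.127, -0.696]
force: [1.3, -0.6, 0.2]
grip_width: 1.001
```

Request:
{"api": "carry_out", "payload": {
  "deltas": [
    [-1,2,-40,-50,0,0,0],
    [-1,4,-82,-100,0,0,0],
    [-1,6,-123,-150,0,0,0],
    [-1,8,-182,-223,0,0,0],
    [-1,8,-182,-223,0,0,0]
  ]
}}

```text
time_s: 1.4
eef_pos: [474.7, 10.3, 215.0]
ee_rot: [-0.128, -0.695, -0.128, 0.695]
force: [-1.1, -0.6, -0.8]
grip_width: 1.0
```

Run:
```python
from h import *
s=ctrl.sense();print(s["time_s"],s["eef_pos"],s["force"],s["joints"],np.abs(s["dq"]).max())
im=viewer.capture("wrist");cv2.imwrite("pics/w1.png",im[:,:,::-1])
```

```text
1.4 [474.73739597  10.28806427 215.0333229 ] [-1.09248434 -0.62535948 -0.82498993] [-2.25850255e-01  2.16638134e-01  1.66744933e+00  1.52974334e-04
  1.25787868e+00  9.79933906e-01] 0.6275808488795226
```

View pics/w1.png

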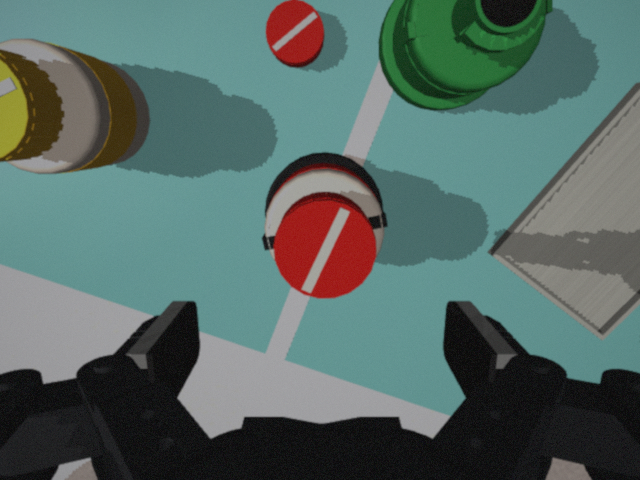

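The wrist view shows the lid at about (326,246), the pot's ticks at (268,242) and (378,220), the small look-alike lid at (295,33), and the green pot and the tray to the right.

```bash
cat >> h.py <<'E'
def lid(im,C,z=131,seed=None):
    m=red(im).astype(np.uint8); n,l,st,ce=cv2.connectedComponentsWithStats(m)
    k=1+st[1:,4].argmax() if seed is None else l[seed[1],seed[0]]
    cn=max(cv2.findContours((l==k).astype(np.uint8),cv2.RETR_EXTERNAL,cv2.CHAIN_APPROX_NONE)[0],key=len)
    e=cv2.fitEllipse(cv2.convexHull(cn)); x,y,w,h=cv2.boundingRect(cn)
    mask=np.zeros(m.shape,np.uint8);cv2.fillPoly(mask,[cv2.convexHull(cn)],1);mask=cv2.erode(mask,np.ones((7,7)))
    v,u=np.where((mask>0)&(im.min(2)>100))
    return e,(x,y,w,h),line(C,np.c_[u,v],z),onz(C,[e[0]],z)[0]
E
python3 - <<'E'
from h import *
im=cv2.imread("pics/w1.png")[:,:,::-1];C=cam("wrist")
e,b,L,c=lid(im,C,131,(300,230));print(e,b,"\nline",L,"\nellipse c",c)
g=im.max(2)<60
t=[]
for bx in((255,228,276,256),(374,205,392,234)):
    v,u=np.where(g[bx[1]:bx[3],bx[0]:bx[2]]);uv=np.c_[u+bx[0],v+bx[1]];print(len(uv),uv.min(0),uv.max(0),uv.mean(0))
    t.append(onz(C,[uv.mean(0)],83)[0,:2])
d=t[1]-t[0];print(t,np.hypot(*d),np.degrees(np.arctan2(d[1],d[0])),(t[0]+t[1])/2)
for z in(0,22):print(onz(C,[(490,252),(603,337)],12).round())
cv2.imwrite("pics/z1.png",cv2.resize(im[180:310,230:410],None,fx=4,fy=4)[:,:,::-1])
E
```

```text
((324.3898010253906, 247.78855895996094), (99.27777862548828, 102.74320220947266), 105.25675964355469) (273, 199, 104, 99) 
line (array([474.48452435,   8.9191965 ]), np.float64(176.36663140308673), ((473.83416748046875, 8.966154098510742), (6.2943525314331055, 53.92527770996094), 86.33594512939453)) 
ellipse c [475.32021986   9.8290838  131.        ]
88 [263 235] [273 248] [267.84090909 241.63636364]
152 [374 205] [386 228] [379.91447368 219.68421053]
[array([452.58342992,  43.08857341]), array([495.05575148, -23.80976674])] 79.24194604932629 -57.589411705050225 [473.8195907    9.63940334]
[[ 493. -141.   12.]
 [ 456. -278.   12.]]
[[ 493. -141.   12.]
 [ 456. -278.   12.]]
```

View pics/z1.png

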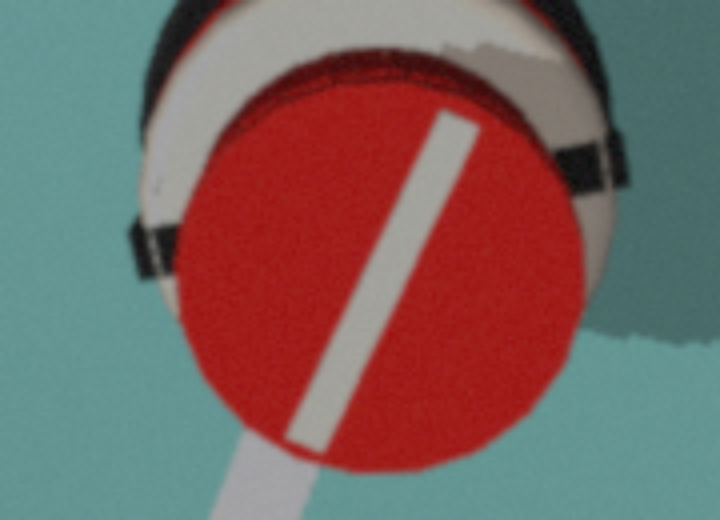

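Request:
{"api": "carry_out", "payload": {
  "deltas": [
    [-1,40,1,0.5,0,0,0],
    [-1,80,1,0.5,0,0,0],
    [-1,105,1,0.5,0,0,0],
    [-1,120,1,0.5,0,0,0],
    [-1,120,1,0.5,0,0,0]
  ],
  "newtons": 30
}}

```text
time_s: 2.08
eef_pos: [473.7, 6.6, 94.9]
ee_rot: [-0.127, -0.695, -0.128, 0.696]
force: [-0.2, -0.9, 1.4]
grip_width: 0.998
```

Request:
{"api": "carry_out", "payload": {
  "deltas": [
    [1,0,0,0,0,0,0],
    [1,0,0,0,0,0,0],
    [1,0,0,0,0,0,0],
    [1,0,0,0,0,0,0],
    [1,0,0,0,0,0,0]
  ]
}}

```text
time_s: 2.7
eef_pos: [474.5, 6.6, 96.4]
ee_rot: [0.128, 0.696, 0.127, -0.695]
force: [-0.8, -0.4, 6.7]
grip_width: 0.703
```

Request:
{"api": "carry_out", "payload": {
  "deltas": [
    [1,0,-2,-0.7,0,0,0],
    [1,0,-2,-0.7,-6,0,0],
    [1,0,-2,-0.7,-16,0,0],
    [1,0,-2,-0.7,-26,0,0],
    [1,0,-2,-0.7,-30,0,0]
  ]
}}

```text
time_s: 3.32
eef_pos: [474.9, 8.9, 96.4]
ee_rot: [0.305, 0.639, 0.304, -0.637]
force: [1.6, 3.7, 5.4]
grip_width: 0.7
```

Run:
```python
from h import *
s=ctrl.sense();print(s["time_s"],s["eef_pos"],s["force"],s["wrist_torque"],s["joints"],s["grip_width"]);A=quat(s["ee_rot"]).as_matrix();print(A.round(3))
im=viewer.capture("side");cv2.imwrite("pics/s2.png",im[:,:,::-1])
w=viewer.capture("wrist");cv2.imwrite("pics/w2.png",w[:,:,::-1])
x=cv2.resize(im[200:350,300:440],(400,428));cv2.imwrite("pics/c2.png",np.hstack([x,cv2.resize(w[100:460,150:490],(400,428))])[:,:,::-1])
```

```text
3.325 [474.93225711   8.89038906  96.39739584] [1.64189513 3.74616915 5.41386842] [ 0.44293393 -0.16893865 -0.01874302] [-2.29030460e-01  3.64117627e-01  1.81683614e+00  8.79965917e-04
  9.57578628e-01  4.51609652e-01] 0.7001966165168434
[[ 0.003  0.777 -0.63 ]
 [ 0.    -0.63  -0.777]
 [-1.     0.002 -0.002]]
```

View pics/c2.png

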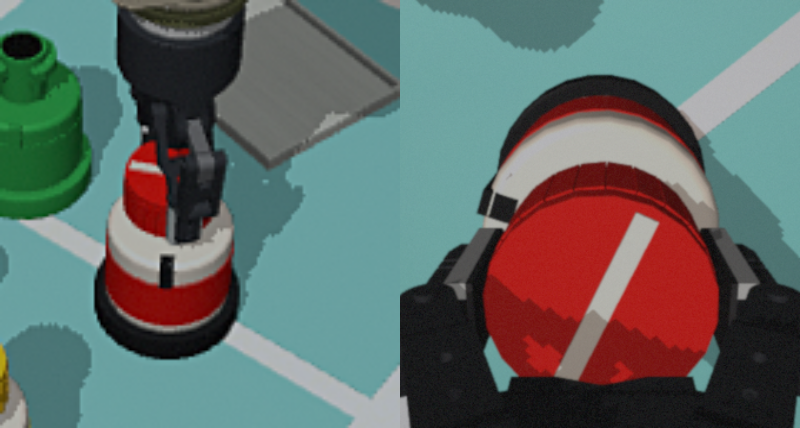

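The left half (side view) shows the fingers on the lid. In the right half (wrist) the line still slopes as it did before the grip, so the lid turns with the gripper.

Request:
{"api": "carry_out", "payload": {
  "deltas": [
    [1,0,0,0,-10,0,0],
    [1,0,0,0,-20,0,0],
    [1,0,0,0,-30,0,0],
    [1,0,0,0,-40,0,0],
    [1,0,0,0,-50,0,0]
  ]
}}

```text
time_s: 4.05
eef_pos: [474.6, 9.1, 96.4]
ee_rot: [0.547, 0.45, 0.546, -0.449]
force: [-0.9, 3.3, 7.5]
grip_width: 0.702
```

Request:
{"api": "carry_out", "payload": {
  "deltas": [
    [1,0,0,0,-10,0,0],
    [1,0,0,0,-20,0,0],
    [1,0,0,0,-30,0,0],
    [1,0,0,0,-40,0,0],
    [1,0,0,0,-40,0,0]
  ]
}}

```text
time_s: 4.68
eef_pos: [474.4, 8.8, 96.4]
ee_rot: [0.667, 0.237, 0.666, -0.236]
force: [-0.5, 0.2, 8.2]
grip_width: 0.698
```

Run:
```python
from h import *
s=ctrl.sense();print(s["time_s"],s["eef_pos"],s["force"],s["wrist_torque"],s["joints"],s["grip_width"]);A=quat(s["ee_rot"]).as_matrix();print(A.round(3),np.degrees(np.arctan2(A[1,1],A[0,1])))
C=cam("wrist");w=viewer.capture("wrist");cv2.imwrite("pics/w3.png",w[:,:,::-1])
im=viewer.capture("side");cv2.imwrite("pics/s3.png",im[:,:,::-1])
x=cv2.resize(im[200:350,300:440],(400,428));cv2.imwrite("pics/c3.png",np.hstack([x,cv2.resize(w[100:460,150:490],(400,428))])[:,:,::-1])
```

```text
4.675 [474.44200879   8.79659637  96.39542224] [-0.50296029  0.1831169   8.17474541] [ 0.07910114  0.23078462 -0.03718552] [-2.29142356e-01  3.63802556e-01  1.81731732e+00  1.55813778e-04
  9.58574863e-01 -1.11771028e+00] 0.697680804782749
[[ 0.002  0.631  0.776]
 [-0.     0.776 -0.631]
 [-1.     0.001  0.002]] 50.90611277404251
```

View pics/c3.png

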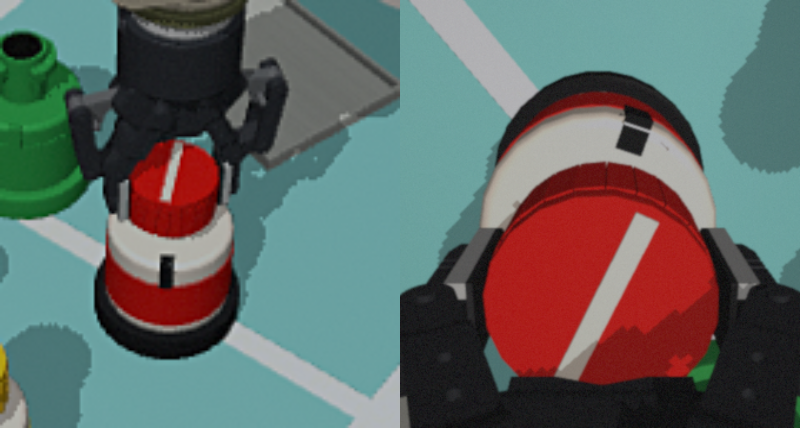

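The line (wrist crop (607,295)) nearly points at the far tick (635,130), a few degrees short. I'll measure both.

Run:
```python
from h import *
im=cv2.imread("pics/w3.png")[:,:,::-1];C=cam("wrist")
f=lambda x,y:(150+(x-400)*.85,100+y*360/428)
P=onz(C,[f(647,217),f(567,375)],131)[:,:2];d=P[0]-P[1];print("line",P,np.degrees(np.arctan2(d[1],d[0])))
t=onz(C,[f(638,124)],85)[0,:2];c=np.array([474,9.2]);d=t-c;print("tick rim",t,np.hypot(*d),np.degrees(np.arctan2(d[1],d[0])))
t=onz(C,[f(630,153)],85)[0,:2];d=t-c;print("tick inner",t,np.hypot(*d),np.degrees(np.arctan2(d[1],d[0])))
```

```text
line [[461.96960012  31.31509544]
 [483.43715377 -12.09990786]] 116.3111596236689
tick rim [451.53172149  41.12572089] 39.03940564916332 125.13663013568153
tick inner [457.42392857  33.15387551] 29.129955307190997 124.68321744117209
```

Request:
{"api": "carry_out", "payload": {
  "deltas": [
    [1,0,0,0,-4,0,0],
    [1,0,0,0,-7,0,0],
    [1,0,0,0,-7,0,0],
    [1,-3,0,0,-7,0,0],
    [1,-6,0,0,-7,0,0]
  ]
}}

```text
time_s: 5.4
eef_pos: [473.9, 8.7, 101.6]
ee_rot: [0.679, 0.196, 0.679, -0.196]
force: [-1.1, -0.1, -1.0]
grip_width: 0.704
```

Request:
{"api": "carry_out", "payload": {
  "deltas": [
    [1,-4,0,0,0,0,0],
    [1,-8,0,0,0,0,0],
    [1,-14,0,0,0,0,0],
    [1,-20,0,0,0,0,0],
    [1,-26,0,0,0,0,0]
  ]
}}

```text
time_s: 6.02
eef_pos: [474.0, 8.7, 127.8]
ee_rot: [0.679, 0.196, 0.679, -0.196]
force: [0.5, -0.4, -0.1]
grip_width: 0.703
```

Request:
{"api": "carry_out", "payload": {
  "deltas": [
    [1,-30,0,0,0,0,0],
    [1,-55,-30,38,10,0,0],
    [1,-60,-62,78,20,0,0],
    [1,-60,-95,118,30,0,0],
    [1,-60,-127,158,40,0,0]
  ]
}}

```text
time_s: 6.65
eef_pos: [540.2, -184.6, 187.7]
ee_rot: [0.57, 0.418, 0.57, -0.418]
force: [-0.1, 1.5, -0.4]
grip_width: 0.706
```

Request:
{"api": "carry_out", "payload": {
  "deltas": [
    [1,0,1,25,10,0,0],
    [1,0,2,51,20,0,0],
    [1,20,2,51,30,0,0],
    [1,50,2,51,33,0,0],
    [1,80,2,51,33,0,0]
  ]
}}

```text
time_s: 7.28
eef_pos: [557.4, -230.9, 106.6]
ee_rot: [0.429, 0.562, 0.429, -0.562]
force: [-1.0, -0.4, -1.7]
grip_width: 0.697
```

Run:
```python
from h import *
s=ctrl.sense();print(s["time_s"],s["eef_pos"],s["force"],s["grip_width"]);A=quat(s["ee_rot"]).as_matrix();print(A.round(3),np.degrees(np.arctan2(A[1,1],A[0,1])))
w=viewer.capture("wrist");im=viewer.capture("scene")
cv2.imwrite("pics/c4.png",np.hstack([cv2.resize(im[130:370,80:360],(420,360)),cv2.resize(w,(380,285)).__class__ and cv2.copyMakeBorder(cv2.resize(w,(380,285)),0,75,0,0,cv2.BORDER_CONSTANT)])[:,:,::-1])
```

```text
7.275 [ 557.36094593 -230.92205935  106.6420127 ] [-0.9702756  -0.4312211  -1.68006645] 0.697190227182742
[[ 0.     0.965 -0.263]
 [-0.    -0.263 -0.965]
 [-1.     0.     0.   ]] -15.255657423526097
```

View pics/c4.png

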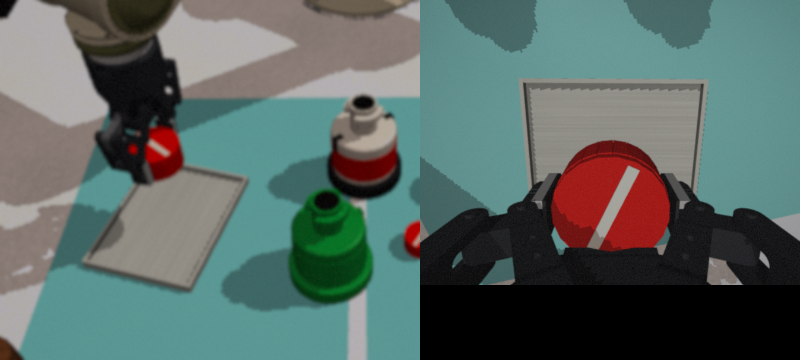

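The left half shows the lid gripped above the tray and the red-banded pot open. The right half shows the tray square to the jaws and centred under the lid.

Request:
{"api": "carry_out", "payload": {
  "deltas": [
    [1,35,0,0,0,0,0],
    [1,65,0,0,0,0,0],
    [1,85,0,0,0,0,0],
    [1,95,0,0,0,0,0],
    [1,98,0,0,0,0,0]
  ]
}}

```text
time_s: 8.0
eef_pos: [557.8, -231.1, 9.9]
ee_rot: [0.43, 0.562, 0.429, -0.562]
force: [-1.1, 0.1, -0.7]
grip_width: 0.703
```

Request:
{"api": "carry_out", "payload": {
  "deltas": [
    [1,1,0,0,0,0,0],
    [1,2,0,0,0,0,0],
    [1,3,0,0,0,0,0],
    [1,4,0,0,0,0,0],
    [1,5,0,0,0,0,0]
  ]
}}

```text
time_s: 8.62
eef_pos: [557.4, -230.9, 4.3]
ee_rot: [0.429, 0.562, 0.429, -0.562]
force: [0.0, 0.1, 0.2]
grip_width: 0.699
```

Request:
{"api": "carry_out", "payload": {
  "deltas": [
    [1,0.6,0,0,0,0,0],
    [1,1.2,0,0,0,0,0],
    [1,1.8,0,0,0,0,0],
    [1,2.4,0,0,0,0,0],
    [1,3,0,0,0,0,0]
  ]
}}

```text
time_s: 9.25
eef_pos: [557.4, -230.9, 1.3]
ee_rot: [0.429, 0.562, 0.429, -0.562]
force: [0.1, -0.0, -0.1]
grip_width: 0.702
```

Request:
{"api": "carry_out", "payload": {
  "deltas": [
    [1,0.5,0,0,0,0,0],
    [1,1,0,0,0,0,0],
    [1,1.5,0,0,0,0,0],
    [1,2,0,0,0,0,0],
    [1,2,0,0,0,0,0]
  ]
}}

```text
time_s: 9.88
eef_pos: [557.4, -230.9, -0.3]
ee_rot: [-0.429, -0.562, -0.429, 0.562]
force: [-1.6, 0.9, 5.2]
grip_width: 0.701
```

Request:
{"api": "carry_out", "payload": {
  "deltas": [
    [-0.5,0,0,0,0,0,0],
    [-0.7,0,0,0,0,0,0],
    [-1,0,0,0,0,0,0],
    [-1,0,0,0,0,0,0],
    [-1,0,0,0,0,0,0]
  ]
}}

```text
time_s: 10.5
eef_pos: [557.4, -230.9, -0.7]
ee_rot: [0.429, 0.562, 0.429, -0.562]
force: [0.3, -0.2, -0.2]
grip_width: 0.999
```

Request:
{"api": "carry_out", "payload": {
  "deltas": [
    [-1,-15,0,0,0,0,0],
    [-1,-40,0,0,0,0,0],
    [-1,-80,0,0,0,0,0],
    [-1,-120,0,0,0,0,0],
    [-1,-160,0,0,0,0,0]
  ]
}}

```text
time_s: 11.12
eef_pos: [557.3, -230.8, 161.9]
ee_rot: [0.43, 0.562, 0.429, -0.562]
force: [0.1, -0.3, -0.4]
grip_width: 1.001
```

Run:
```python
from h import *
s=ctrl.sense();print(s["time_s"],s["eef_pos"],s["force"],s["grip_width"]);C=cam("wrist",s)
w=viewer.capture("wrist");im=viewer.capture("side")
print(lid(w,C,34))
cv2.imwrite("pics/c5.png",np.hstack([cv2.resize(im[170:410,240:480],(400,400)),cv2.copyMakeBorder(cv2.resize(w,(400,300)),0,100,0,0,cv2.BORDER_CONSTANT)])[:,:,::-1])
```

```text
11.125 [ 557.34392275 -230.81975742  161.87467231] [ 0.12975626 -0.28966769 -0.39886179] 1.0013376737670727
(((321.3301086425781, 228.16734313964844), (86.59911346435547, 87.48304748535156), 117.4621810913086), (278, 185, 87, 87), (array([ 556.90907231, -231.82034731]), np.float64(50.30228648930898), ((556.4891357421875, -232.32217407226562), (53.55792999267578, 6.038219928741455), 50.29157257080078)), array([ 556.88977618, -230.81093532,   34.        ]))
```

View pics/c5.png

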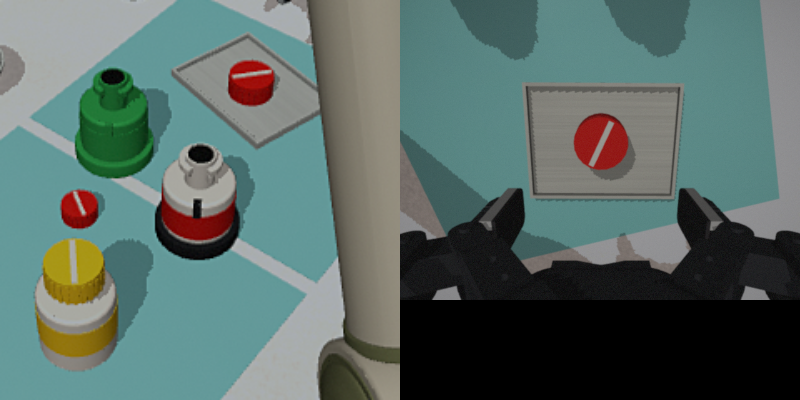

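The lid lies flat and line up in the tray, with its centre within about 1 mm of where I aimed. The mustard pot stands where it was and the gripper is clear. I'm handing the job in.

```bash
python3 -c "
from rig import order
print(order.finish_job())"
```

```text
the job is handed in; nothing more can be done
None
```

The sauce pot is open and its red lid lies flat, top side up, near the middle of the steel tray. I handed the job in at about 11 s of robot time, well inside the 48 s limit.

- **Twist and lift:** I turned the lid about 127° anticlockwise in a single grip. It came off with no upward resistance: the readings after the lift stayed within 1.1 N.
- **Setting down:** I lowered it to a light touch of about 5 N, opened the fingers and backed straight up. The last wrist picture puts its centre at (557, -231) mm, about 1 mm from the tray centre I aimed for. The gripper was open and clear, about 160 mm up.
- **Mustard pot:** It was still standing in the last side picture. I judged this by eye and did not measure its position again.
- **Measurements that disagreed:**
  - The direction of the ticks came out between 122° and 125° depending on the view; I stopped the lid's line at about 123°.
  - My first descent was about 2.5 mm off the lid's centre in y, because the wrist picture was taken before the arm had settled. I corrected it by 2 mm before twisting.
  - The two fixed cameras placed the tray centre about 9 mm apart, so I aimed between them.

No check failed.

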